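# Feel the end float of a pasta roller's shaft and lock it midway

### The arm

A 7-joint arm with a two-finger parallel gripper is mounted at the origin on a cart in front of the work surface, level with it; the furniture and walls round the work are solid. World frame = base frame: x ahead of the robot, y to its left, z up, the work surface at z = 0. Lengths are in m, angles in rad, forces in N, time in s.
With the tool pointing down it reaches from about 0.35 to 0.9 m from the base axis. Payload 8.1 kg.
Tool frame: the origin (TCP) lies at the very end of the fingers, on their centre line; the grasp point (between the pads) lies 19 mm behind it (arm.tcp_to_grasp is the z of the grasp point in the tool frame, in m); z points along the fingers, y is the line along which they close (so a half turn about z gives the same grasp; the last joint's range is limited). The gripper opens to 92 mm and grips with 3 to 60 N. Pads are 19 mm wide; open, the fingers measure 130 mm over their backs; the gripper's body (75 mm by 190 mm) begins 47 mm behind the grasp point.
Start: joints at [-1.4, 0.434, 0.025, 1.573, -0.012, 1.134, -0.075], TCP at [0.169, 0.602, 0.227] pointing down, gripper open.
Joint ranges: [-2.62, 2.62], [-0.44, 2.09], [-1.27, 1.32], [0.08, 2.57], [-1.32, 4.46], [0.12, 2], [-2.74, 2.74]. Speed limits (rad/s): [2.22, 2.22, 3.01, 3.01, 3.14, 3.14, 3.14].

### API

Orientations are given as a rotation vector (axis times angle).
In Python, from cell import readout, vision, sign_off, arm gives the robot as it stands. The module is installed in compiled form; this text tells all that it offers.
- The arm moves only by the shell command python3 -m creep 'ROWS' [FORCE]. ROWS is JSON, a list of rows, each a list of 5 numbers: the shift along the tool's x, y, z in units of 4 cm (1.0 is 4 cm), then the turn about the tool's z in units of 4 degrees (1.0 is 4 degrees), then the opening, from 0 (shut) to 1 (fully open). A call has 1 to 12 rows; each row shifts and turns the commanded pose from where the row before left it, along the tool's axes as they then stand; what a row does not reach is not made up. A row lasts 1/8 s, in which the tool goes at most 62.5 mm and 10.7 degrees, less where a joint would pass 70% of its speed; a pose out of reach is approached as far as the arm can. A call with a number of a shift or a turn outside -1 to 1 is refused whole. A call with a gripper value outside its range is refused whole. The fingers move at their own pace and stop on an object; FORCE is the grip in N (left out, the last holds). Time passes only in rows, so rows that do not move let the fingers close. It gives the time, the measured TCP pose, the force, the opening and the grip force at its end, in the units of the state.
- readout.observe(): the state, without advancing time (a new reading comes with each control period).
- vision.get_image(name): name is "side" or "top"; returns a dict with "pixels" (400x640x3 uint8, blue, green, red), "z_map" (400x640 float32, m along the optical axis (not along the pixel's ray), 0 where there is no reading), "camera_matrix" (3x3 intrinsics, pixels), "k1" (the pictures are not rectified: a ray, as slopes to the right and down, at radius r is drawn at 1 + k1 r^2 times it, then the intrinsics apply), "position" and "rotation" of the camera in the world. Camera axes: x right, y up, looking along -z (the intrinsics and any distortion apply to the point x, -y, -z); pixel columns grow to the right and rows downward; lengths in m; the calibration is good to about 2 mm. A picture is of the moment at which its call begins.
- sign_off(): hands the job in; it is judged then, once.
The state is a dict: "clock": time; "joints": joint angles; "dq": joint speeds; "joint_efforts": joint torques, N m; "position": TCP position; "ee_rot": TCP orientation; "force": force on the tool from outside, world axes, zero at the start; "ft_torque": the same for the moment, N m; "width": opening from 0.0 (shut) to 1.0 (fully open); "gripper_force": force on a finger pad.
Only numpy, scipy, OpenCV 4.12 (cv2) and the standard library are available. Lean on these libraries where they do the work, as an engineer would, in place of code of your own. Each camera call takes 0.05 s, during which the arm holds its last target. There are 200 camera calls.

### The job

Check the end float of the pasta roller's shaft: take the black knob on its front end and draw it gently straight out until you feel the shaft bear on its outer stop, hold it lightly against the stop for a moment, then push it straight in and hold it lightly against its inner stop likewise. Then set the shaft halfway between the two stops you felt, let go of the knob, and press the round latch button on top fully down so that it locks the shaft there. Use only light force throughout, and leave the tin, the salt shaker and the garlic where they are.

Things in the scene. Friction and masses are not known exactly. Their poses are not given: they have to be found in the camera images.
- pasta_roller: table pasta roller of bare steel, fixed to the worktop, 176 x 120 mm on plan, 115 mm high. Origin: centre of its underside; x runs along the shaft from the front (knob end, -x, towards the robot) to the back, z up. A closed bearing box forms its front end (front face at x = -85 mm, flat top 115 mm up); inside it a collar on the shaft runs between two stops, free travel about 16 mm in all.
- knob_center (a point): centre of the black cylindrical knob on the front end of the shaft: 40 mm diameter, 32 mm long along the shaft. It moves rigidly with the shaft and starts about 50 mm in front of the bearing box's front face; over the whole travel it stays within 33 to 67 mm of it. Free room all round; its axis is 80 mm above the worktop.
- outer_stop: the stop inside the bearing box, not visible, on which the shaft bears when drawn out towards the front (the roller's -x). Fixed to the roller. Origin: centre of its plate, which does not tell where the knob will stop. 5 to 8 N is enough to feel it, over 20 N harms it. It yields by about 0.2 mm per newton, like the inner stop, so equal light forces at both ends give a true middle.
- inner_stop: the stop inside the bearing box, not visible, on which the shaft bears when pushed in (the roller's +x). Fixed to the roller. Origin: centre of its plate. 5 to 8 N is enough to feel it, over 20 N harms it.
- shaft: the 12 mm steel shaft with the black knob, horizontal, along the roller's x, 80 mm above the worktop. It slides along x, does not turn, has about 1 N of friction and stays where left. The collar sits on it at an unknown place (6 mm either way) inside the box, so no visible or measured position tells where the stops are: they must be felt. Origin: on the axis, 75 mm behind the knob's centre.
- latch_top (a point): centre of the top of the round latch button (24 mm diameter) on the bearing box, 60 mm in front of the roller's origin; 134 mm above the worktop when up, 124 mm when fully down. About 2 N pushes it down and it stays where left. Its blade enters the collar's groove only with the shaft within about 2 mm of halfway between the stops; else it stops on the collar after 3 mm. Over 20 N on the collar harms it.
- latch (a joint): travel of the latch button downward in m: 0 up, 0.010 fully down (locked)
- tuna_tin: tin, 86 mm diameter, 40 mm high, standing to the left of the pasta roller. Origin: centre of its underside.
- salt_shaker: salt shaker, 44 mm diameter, 90 mm high, standing at the left rear of the pasta roller. Origin: centre of its underside.
- garlic: garlic bulb, 50 mm across, 51 mm high, standing behind the pasta roller. Origin: centre of its underside.

How it is judged:
On the way, in this order (a step that is already met when the one before it is completed fails the run):
1. the shaft is drawn out and bears on its outer stop with more than 2 N (contact force between shaft and outer_stop above 2 N), for 0.1 s.
2. the shaft is pushed in and bears on its inner stop with more than 2 N (contact force between shaft and inner_stop above 2 N), for 0.1 s.
3. the latch button is fully down (over 8 mm), which locks the shaft halfway (value of joint latch above 0.008 m), for 0.2 s.
At the end, for the whole second after the job is handed in: the latch button is down by more than 8 mm of its 10 mm, its blade in the groove of the collar, so that the shaft is locked within about 2 mm of halfway between its stops; the shaft is at rest and everything is released (value of joint latch above 0.008 m and linear speed of shaft below 0.005 m/s); the robot touches nothing.
It fails at once if the shaft bears on a stop, or the latch is forced against the shaft, with more than 20 N (contact force between shaft and pasta_roller above 20 N).
It fails at once if the tin, the salt shaker or the garlic is moved by more than 20 mm (distance of any of tuna_tin, salt_shaker, garlic from where it was at the start of the episode above 0.02 m).
It also fails if it takes over 54 s, if anything falls off the work surface, if the arm or the gripper's body presses on something with over 40 N, if the wrist force passes 120 N, or if a joint passes its speed limit or range.

## Working session

There is one attempt and no reset: what is moved stays moved. The work goes in short steps, Python scripts to look and compute and a shell command to move; the robot and the scene stay as the last step left them, time stands still between calls to the robot, and variables do not carry over. Pictures are saved under pics/ and viewed, at most 10 in all, crops included, and the job is handed in when it is done.

```bash
mkdir -p pics; cat > h.py <<'E'
import numpy as np,cv2
from cell import readout,vision,sign_off,arm
from scipy.spatial.transform import Rotation as R
def rays(im,uv):
    K=np.array(im["camera_matrix"]);k=im["k1"]
    d=cv2.undistortPoints(np.float64(uv).reshape(-1,1,2),K,np.array([k,0,0,0,0.]))[:,0]
    return d
def rot(im):
    r=np.array(im["rotation"]);return r if r.shape==(3,3) else R.from_rotvec(r).as_matrix()
def plane(im,uv,z):
    d=rays(im,uv);w=np.c_[d[:,0],-d[:,1],-np.ones(len(d))]@rot(im).T
    p=np.array(im["position"]);return p+w*((z-p[2])/w[:,2])[:,None]
def cloud(im,uv):
    uv=np.array(uv);d=rays(im,uv);z=im["z_map"][uv[:,1],uv[:,0]]
    return np.c_[d[:,0]*z,-d[:,1]*z,-z]@rot(im).T+np.array(im["position"])
E
python3 - <<'E'
from h import *
for n in("side","top"):
    im=vision.get_image(n);cv2.imwrite(f"pics/{n}0.png",im["pixels"]);print(n,im["position"],im["rotation"],im["k1"],im["camera_matrix"])
s=readout.observe();print(s);print(arm.tcp_to_grasp)
E
```

```text
side [0.2937353  0.8914416  0.62978349] [ 0.24884094 -1.19254492 -2.4427445 ] 0.038813027647167105 [[442.43079113   0.         318.16337156]
 [  0.         442.43079113 198.21375934]
 [  0.           0.           1.        ]]
top [0.47705388 0.26372982 0.95074035] [ 0.10575231 -0.05607519 -1.5854203 ] -0.15759524022243918 [[500.05253547   0.         321.09275368]
 [  0.         500.05253547 196.39406827]
 [  0.           0.           1.        ]]
{'clock': 0.1, 'joints': array([-1.39961551,  0.43514644,  0.02500478,  1.57397789, -0.01161385,
        1.13399148, -0.07508798]), 'dq': array([-1.36844501e-03, -2.39612285e-03,  4.37289703e-04, -1.10748354e-03,
        1.40347379e-04,  9.59551263e-04, -2.56392816e-05]), 'joint_efforts': array([ 3.12622309e-03, -6.69118094e+01,  9.88155305e-01, -3.15136635e+01,
       -6.05142047e-02,  3.75720870e-02,  3.71751696e-05]), 'position': array([0.1689269 , 0.60128038, 0.22603898]), 'ee_rot': array([-4.28845435e-01, -3.11212166e+00,  2.16204414e-03]), 'force': array([-1.04005963, -0.59121265,  0.48652898]), 'ft_torque': array([-0.01397826,  0.07032582, -0.00827146]), 'gripper_force': 0.0, 'width': 0.9993863069120135}
-0.0188
```

View pics/side0.png

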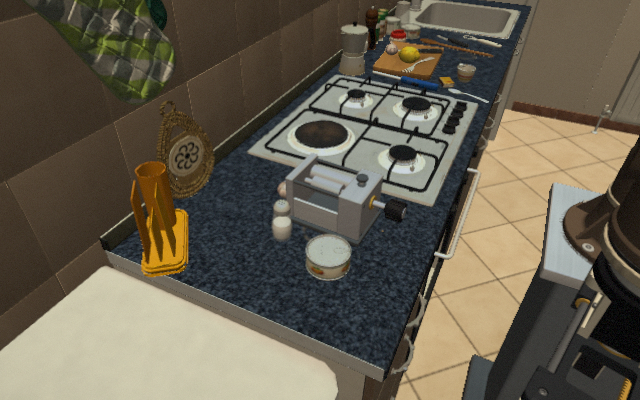

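View pics/top0.png

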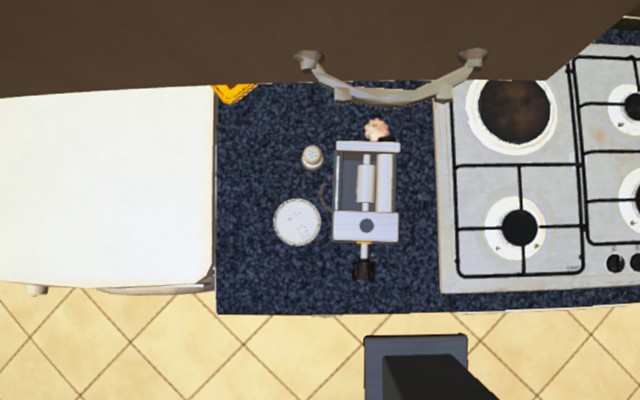

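The side view shows the roller with its knob at (395,211) and latch button at (362,180). In the top view the knob is at about (364,271), the latch at (366,226), the tin at (297,222), the shaker at (312,156) and the garlic at (376,130).

```bash
python3 - <<'E'
from h import *
im=vision.get_image("top");p=im["pixels"];g=p.max(2)
def blob(x0,x1,y0,y1,m):
    s=np.zeros_like(m);s[y0:y1,x0:x1]=m[y0:y1,x0:x1];n,l,st,c=cv2.connectedComponentsWithStats(s.astype(np.uint8))
    i=1+st[1:,4].argmax();ys,xs=np.where(l==i);return c[i],st[i],np.c_[xs,ys]
c,st,uv=blob(345,385,255,290,(g<60).astype(np.uint8));print("knob",c,st)
P=cloud(im,uv);print(np.median(P,0),P.min(0),P.max(0))
c,st,uvl=blob(352,380,216,238,(g<130).astype(np.uint8));print("latch",c,st,plane(im,[c],.134));P=cloud(im,uvl);print(np.median(P,0))
# roller box top via depth z ~0.115
ys,xs=np.mgrid[130:250,320:410];uv=np.c_[xs.ravel(),ys.ravel()];P=cloud(im,uv);k=abs(P[:,2]-.115)<.006
r=cv2.minAreaRect(np.float32(P[k,:2]));print(r);print(cv2.boxPoints(r))
# tin,shaker,garlic roughly
for u,z in (((297,222),.04),((312,156),.09),((376,130),.05)):print(plane(im,[u],z))
cv2.imwrite("pics/crop.png",cv2.resize(p[190:290,320:420],None,fx=5,fy=5,interpolation=cv2.INTER_CUBIC))
E
```

```text
knob [364.59111792 269.82542113] [347 255  38  35 653]
[0.43856868 0.21772915 0.09091356] [ 0.39850097  0.17538685 -0.00824139] [0.47705388 0.26372982 0.95074035]
latch [366.24264706 225.19117647] [360 219  14  13 136] [[0.51300558 0.2159275  0.134     ]]
[0.51322104 0.21619211 0.13328863]
((0.572864294052124, 0.21233093738555908), (0.10893178731203079, 0.17032189667224884), 86.96652221679688)
[[0.48494038 0.16244803]
 [0.65502363 0.15343468]
 [0.6607882  0.26221383]
 [0.49070495 0.27122718]]
[[0.52505245 0.33652548 0.04      ]]
[[0.63739237 0.305141   0.09      ]]
[[0.69115597 0.18869844 0.05      ]]
```

View pics/crop.png

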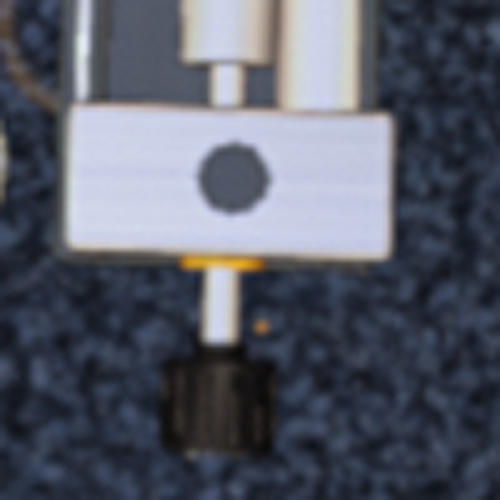

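The crop shows the knob centred at about (218,405), the latch at (233,178), and a yellow bearing ring on the box's front face. Next I work out the approach.

```bash
cat >> h.py <<'E'
AX=np.array([np.cos(np.radians(-3.03)),np.sin(np.radians(-3.03)),0])
def togo(t):
    s=readout.observe();M=R.from_rotvec(s["ee_rot"]).as_matrix()
    d=M.T@(np.array(t)-s["position"]);Y=np.array([-AX[1],AX[0],0]);y=M.T@Y
    a=np.degrees(np.arctan2(-y[0],y[1]));a=(a+90)%180-90
    print("pos",s["position"].round(4),"units",(d/.04).round(3),"mm",(d*1e3).round(1),"turn deg",a.round(2),"units",(a/4).round(2),"F",s["force"].round(2),"axF",(s["force"]@AX).round(2),"w",round(s["width"],3),s["gripper_force"],"t",s["clock"]);print(M.round(3).tolist())
E
python3 - <<'E'
from h import *
im=vision.get_image("top")
print(plane(im,[(363.6,261.5),(363.6,280.5),(353,271),(375,271)],.095).round(4))
ys,xs=np.mgrid[262:281,355:374];P=cloud(im,np.c_[xs.ravel(),ys.ravel()]);k=(P[:,2]>.06)&(P[:,2]<.12);Q=P[k];print(Q.mean(0),Q.min(0),Q.max(0))
L=np.array([.513,.216,0]);K=L-.075*AX;print(K)
togo([K[0],K[1],.2])
E
```

```text
[[0.453  0.2194 0.095 ]
 [0.4208 0.2201 0.095 ]
 [0.4372 0.2378 0.095 ]
 [0.4366 0.2004 0.095 ]]
[0.43699448 0.21911307 0.0964269 ] [0.42096529 0.20312693 0.07627556] [0.45241348 0.23462065 0.10309954]
[0.43810485 0.21996441 0.        ]
pos [0.1689 0.6014 0.2262] units [-9.057 -7.36   0.664] mm [-362.3 -294.4   26.5] turn deg -12.66 units -3.17 F [-0.46 -0.2   1.04] axF -0.45 w 1.001 0.0 t 0.2
[[-0.963, 0.27, -0.0], [0.27, 0.963, -0.001], [-0.0, -0.001, -1.0]]
```

```bash
python3 -m creep '[[-1,-0.8,0,0,1],[-1,-0.8,0,0,1],[-1,-0.8,0,0,1],[-1,-0.8,0,0,1],[-1,-0.8,0,0,1],[-1,-0.8,0,0,1],[-1,-0.8,0,0,1],[-1,-0.8,0,0,1],[-1,-0.8,0,0,1],[0,0,0.2,-1,1],[0,0,0.2,-1,1],[0,0,0.2,-1.0,1]]'
python3 -c "
from h import *
togo([.437,.2195,.066])"
```

```text
clock: 1.7
position: [0.4377, 0.2269, 0.2024]
ee_rot: [-0.098, -3.14, -0.0]
force: [0.1, -0.2, 0.7]
width: 0.996
gripper_force: 0.0
pos [0.4377 0.2269 0.2024] units [ 0.005 -0.186  3.411] mm [  0.2  -7.4 136.4] turn deg -0.55 units -0.14 F [ 0.13 -0.16  0.67] axF 0.14 w 0.996 0.0 t 1.7
[[-0.998, 0.062, -0.0], [0.062, 0.998, 0.0], [0.0, 0.0, -1.0]]
```

```bash
python3 -m creep '[[0,-0.18,0,-0.14,1],[0,0,0.8,0,1],[0,0,0.8,0,1],[0,0,0.8,0,1],[0,0,0.8,0,1],[0,0,0.2,0,1],[0,0,0,0,1],[0,0,0,0,1]]' 
python3 - <<'E'
from h import *
togo([.437,.2195,.066])
for n in("side","top"):
    im=vision.get_image(n)["pixels"]
    c=im[150:290,320:480] if n=="side" else im[180:300,290:440]
    cv2.imwrite(f"pics/{n}1.png",cv2.resize(c,None,fx=4,fy=4))
E
```

```text
clock: 2.7
position: [0.4381, 0.2203, 0.0679]
ee_rot: [0.086, 3.139, 0.002]
force: [-0.1, 0.1, 0.0]
width: 1.001
gripper_force: 0.0
pos [0.4381 0.2203 0.0679] units [ 0.025 -0.021  0.048] mm [ 1.  -0.8  1.9] turn deg -0.13 units -0.03 F [-0.05  0.1   0.  ] axF -0.06 w 1.001 0.0 t 2.7
[[-0.998, 0.055, 0.002], [0.055, 0.998, 0.001], [-0.002, 0.001, -1.0]]
```

View pics/side1.png

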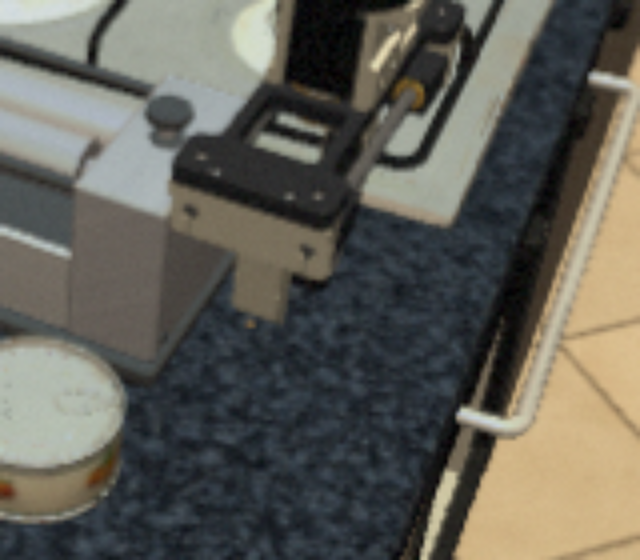

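The side view shows the near finger at about (260,290), in front of the knob and clear of the box and latch. I close the gripper.

```bash
python3 -m creep '[[0,0,0,0,0],[0,0,0,0,0],[0,0,0,0,0],[0,0,0,0,0],[0,0,0,0,0],[0,0,0,0,0],[0,0,0,0,0],[0,0,0,0,0]]' 18
python3 -c "
from h import *
togo([.437,.2195,.068])"
```

```text
clock: 3.8
position: [0.4374, 0.2209, 0.0667]
ee_rot: [0.085, 3.14, 0.002]
force: [0.3, 5.7, -3.0]
width: 0.432
gripper_force: 18.0
pos [0.4374 0.2209 0.0667] units [ 0.007 -0.035 -0.031] mm [ 0.3 -1.4 -1.3] turn deg -0.06 units -0.01 F [ 0.31  5.69 -2.98] axF 0.01 w 0.432 17.99898326396942 t 3.8
[[-0.999, 0.054, 0.0], [0.054, 0.999, 0.001], [-0.0, 0.001, -1.0]]
```

```bash
python3 -m creep '[[0,0.025,0,0,0],[0.025,0,0,0,0],[0.025,0,0,0,0]]'
python3 -m creep '[[0.025,0,0,0,0],[0.025,0,0,0,0],[0,0,0,0,0]]'
python3 -m creep '[[0.02,0,0,0,0],[0.02,0,0,0,0],[0,0,0,0,0]]'
```

```text
clock: 4.18
position: [0.4356, 0.221, 0.0668]
ee_rot: [0.086, 3.14, 0.0]
force: [3.3, 2.5, -5.0]
width: 0.432
gripper_force: 18.0
clock: 4.55
position: [0.4347, 0.2211, 0.0668]
ee_rot: [0.087, 3.138, 0.001]
force: [5.5, 1.8, -8.0]
width: 0.427
gripper_force: 18.0
clock: 4.92
position: [0.434, 0.2211, 0.0668]
ee_rot: [0.087, 3.137, 0.001]
force: [9.5, 2.7, -11.1]
width: 0.433
gripper_force: 18.0
```

```bash
python3 -m creep '[[0,0.01,0.04,0,0],[0,0,0,0,0],[0,0,0,0,0]]'
python3 -c "
from h import *
s=readout.observe();print(s['ft_torque'])
a=[]
for i in range(6):
    vision.get_image('side');s=readout.observe();a.append(np.r_[s['position']*1e3,s['force']])
print(np.array(a).round(2))"
```

```text
clock: 5.3
position: [0.4349, 0.2212, 0.0666]
ee_rot: [0.088, 3.135, 0.002]
force: [7.2, -2.1, 8.8]
width: 0.43
gripper_force: 18.0
[-0.62938257 -1.44056204  0.09295616]
[[434.85 221.16  66.59   8.04  -2.95   8.18]
 [434.88 221.16  66.6    7.57  -2.74  10.7 ]
 [434.88 221.18  66.62   6.14  -1.32   8.55]
 [434.86 221.12  66.61   6.37  -2.8    9.54]
 [434.85 221.16  66.59   7.28  -2.46   9.09]
 [434.84 221.17  66.61   7.98  -2.06   9.07]]
```

```bash
cat > m.py <<'E'
from h import *
a=[]
for i in range(4):
    vision.get_image('side');s=readout.observe();M=R.from_rotvec(s["ee_rot"]).as_matrix()
    g=s["position"]+M@[0,0,arm.tcp_to_grasp];a.append(np.r_[s['position']*1e3,g@AX*1e3,s['force'],s['force']@AX,s['ft_torque']])
print("tcp, grasp along axis, F, axF, T:",np.mean(a,0).round(2),s["clock"])
E
python3 -m creep '[[0,-0.005,-0.02,0,0],[0,0,0,0,0]]'; python3 m.py
```

```text
clock: 5.85
position: [0.4343, 0.2211, 0.0667]
ee_rot: [0.088, 3.136, 0.002]
force: [8.7, -0.3, -1.6]
width: 0.434
gripper_force: 18.0
tcp, grasp along axis, F, axF, T: [ 4.3438e+02  2.2116e+02  6.6720e+01  4.2200e+02  8.3000e+00  8.0000e-02
 -8.6000e-01  8.2900e+00 -1.2000e-01 -1.7200e+00  9.0000e-02] 6.05
```

```bash
python3 -m creep '[[-0.05,0,0,0,0],[-0.05,0,0,0,0],[-0.05,0,0,0,0],[-0.05,0,0,0,0],[0,0,0,0,0],[0,0,0,0,0]]'; python3 m.py
```

```text
clock: 6.8
position: [0.4399, 0.2208, 0.0666]
ee_rot: [0.086, 3.14, 0.001]
force: [0.1, 0.3, 8.7]
width: 0.43
gripper_force: 18.0
tcp, grasp along axis, F, axF, T: [ 4.3993e+02  2.2085e+02  6.6610e+01  4.2763e+02  7.1000e-01 -4.7000e-01
  8.8600e+00  7.4000e-01 -1.2000e-01 -3.0000e-02  4.0000e-02] 7.0
```

```bash
python3 -m creep '[[-0.05,0,-0.018,0,0],[-0.05,0,0,0,0],[-0.05,0,0,0,0],[-0.025,0,0,0,0],[0,0,0,0,0],[0,0,0,0,0]]'; python3 m.py
python3 -m creep '[[-0.025,0,0,0,0],[-0.025,0,0,0,0],[0,0,0,0,0],[0,0,0,0,0]]'; python3 m.py
```

```text
clock: 7.75
position: [0.4469, 0.2205, 0.0667]
ee_rot: [0.086, 3.14, 0.0]
force: [-0.1, -0.2, 3.8]
width: 0.431
gripper_force: 18.0
tcp, grasp along axis, F, axF, T: [ 4.4691e+02  2.2048e+02  6.6680e+01  4.3463e+02  9.2000e-01 -7.0000e-02
  3.2700e+00  9.3000e-01 -4.0000e-02 -1.5000e-01  2.0000e-02] 7.95
clock: 8.45
position: [0.4485, 0.2204, 0.0667]
ee_rot: [-0.086, -3.14, 0.0]
force: [-0.2, -0.3, 4.4]
width: 0.433
gripper_force: 18.0
tcp, grasp along axis, F, axF, T: [ 4.4851e+02  2.2038e+02  6.6650e+01  4.3624e+02 -6.0000e-01 -4.2000e-01
  4.9800e+00 -5.8000e-01 -1.0000e-01  1.4000e-01  1.0000e-02] 8.65
```

```bash
python3 -m creep '[[-0.025,0,-0.008,0,0],[-0.025,0,0,0,0],[0,0,0,0,0],[0,0,0,0,0]]'; python3 m.py
python3 -m creep '[[-0.025,0,0,0,0],[-0.025,0,0,0,0],[0,0,0,0,0],[0,0,0,0,0]]'; python3 m.py
```

```text
clock: 9.15
position: [0.4505, 0.2203, 0.0668]
ee_rot: [-0.086, -3.14, 0.0]
force: [0.2, 0.2, -0.8]
width: 0.432
gripper_force: 18.0
tcp, grasp along axis, F, axF, T: [ 4.5050e+02  2.2028e+02  6.6760e+01  4.3824e+02 -6.0000e-01  6.4000e-01
 -3.2600e+00 -6.4000e-01  9.0000e-02  7.0000e-02  3.0000e-02] 9.35
clock: 9.85
position: [0.4524, 0.2202, 0.0668]
ee_rot: [-0.086, -3.14, 0.0]
force: [-1.8, 0.8, -5.0]
width: 0.426
gripper_force: 18.0
tcp, grasp along axis, F, axF, T: [ 4.5243e+02  2.2016e+02  6.6810e+01  4.4016e+02 -1.6800e+00  4.8000e-01
 -6.0700e+00 -1.7000e+00  1.1000e-01  3.6000e-01  0.0000e+00] 10.05
```

```bash
python3 -m creep '[[-0.025,0,0.008,0,0],[-0.02,0,0,0,0],[0,0,0,0,0],[0,0,0,0,0]]'; python3 m.py
```

```text
clock: 10.55
position: [0.4534, 0.2201, 0.0667]
ee_rot: [-0.085, -3.139, 0.0]
force: [-6.3, -0.4, 2.2]
width: 0.43
gripper_force: 18.0
tcp, grasp along axis, F, axF, T: [ 4.5344e+02  2.2012e+02  6.6710e+01  4.4121e+02 -6.2900e+00 -7.0000e-02
  6.7000e-01 -6.2800e+00  4.0000e-02  1.3700e+00  2.0000e-02] 10.75
```

```bash
python3 -m creep '[[-0.022,0,0,0,0],[0,0,0,0,0],[0,0,0,0,0]]'; python3 m.py
```

```text
clock: 11.12
position: [0.4538, 0.2201, 0.0667]
ee_rot: [-0.085, -3.138, 0.001]
force: [-8.0, -0.2, 3.5]
width: 0.428
gripper_force: 18.0
tcp, grasp along axis, F, axF, T: [ 4.5382e+02  2.2010e+02  6.6700e+01  4.4160e+02 -8.5800e+00  3.2000e-01
  2.7700e+00 -8.5900e+00  1.0000e-02  1.7500e+00 -1.0000e-02] 11.325
```

```bash
python3 -m creep '[[0.05,0,0,0,0],[0.05,0,0,0,0],[0.05,0,0,0,0],[0.05,0,0,0,0],[0.05,0,0,0,0],[0.025,0,0,0,0],[0,0,0,0,0],[0,0,0,0,0]]'; python3 m.py
```

```text
clock: 12.32
position: [0.4443, 0.2206, 0.0667]
ee_rot: [-0.086, -3.14, 0.0]
force: [-0.7, -1.6, -0.3]
width: 0.432
gripper_force: 18.0
tcp, grasp along axis, F, axF, T: [ 4.4434e+02  2.2065e+02  6.6730e+01  4.3205e+02 -2.7000e-01 -2.0300e+00
  5.1000e-01 -1.6000e-01 -4.9000e-01  1.1000e-01  3.0000e-02] 12.525
```

```bash
python3 -m creep '[[0.006,0,0,0,0],[0,0,0,0,0],[0,0,0,0,1],[0,0,0,0,1],[0,0,0,0,1],[0,0,0,0,1],[0,0,0,0,1],[0,0,0,0,1]]'
python3 -m creep '[[0,0,-0.6,0,1],[0,0,-0.8,0,1],[0,0,-0.8,0,1],[0,0,-0.4,0,0],[0,0,0,0,0],[0,0,0,0,0],[0,0,0,0,0],[0,0,0,0,0],[0,0,0,0,0],[0,0,0,0,0]]'
python3 - <<'E'
from h import *
togo([.5135,.2168,.134])
im=vision.get_image("top");cv2.imwrite("pics/top2.png",cv2.resize(im["pixels"][180:300,290:440],None,fx=4,fy=4))
E
```

```text
clock: 13.52
position: [0.4442, 0.2208, 0.0666]
ee_rot: [0.086, 3.14, 0.0]
force: [0.9, 0.6, 0.2]
width: 0.989
gripper_force: 0.0
clock: 14.78
position: [0.4441, 0.2207, 0.1705]
ee_rot: [-0.086, -3.14, 0.0]
force: [-1.1, -0.0, 0.6]
width: 0.287
gripper_force: 0.0
pos [0.4441 0.2207 0.1705] units [-1.738 -0.003  0.913] mm [-69.5  -0.1  36.5] turn deg -0.1 units -0.03 F [-1.12 -0.04  0.65] axF -1.12 w 0.287 0.0 t 14.775
[[-0.999, 0.055, -0.0], [0.055, 0.999, -0.0], [0.0, -0.0, -1.0]]
```

View pics/top2.png

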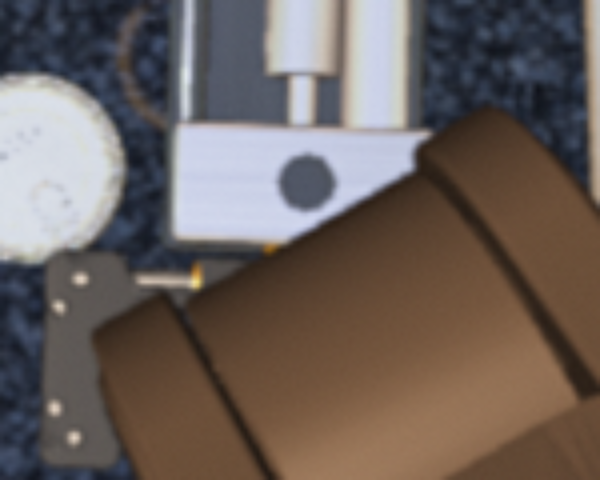

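The arm hides the knob, but the latch button at (307,182) is in view and still up. I move over it with the fingers shut.

```bash
python3 -m creep '[[-0.6,0,0,0,0],[-0.6,0,0,0,0],[-0.54,0,0,0,0],[0,0,0.35,0,0],[0,0,0.35,0,0],[0,0,0,0,0],[0,0,0,0,0]]' 
python3 -m creep '[[0,0,0.05,0,0],[0,0,0.05,0,0],[0,0,0.05,0,0],[0,0,0.05,0,0],[0,0,0,0,0]]'
python3 -c "
from h import *
togo([.5135,.2168,.124])"
```

```text
clock: 15.7
position: [0.5131, 0.2171, 0.1426]
ee_rot: [-0.085, -3.14, 0.0]
force: [0.3, 0.2, 0.4]
width: 0.005
gripper_force: 0.0
clock: 16.32
position: [0.5136, 0.2169, 0.1345]
ee_rot: [-0.086, -3.14, 0.0]
force: [-0.6, 0.2, 1.0]
width: 0.006
gripper_force: 0.0
pos [0.5136 0.2169 0.1345] units [ 0.001 -0.002  0.262] mm [ 0.1 -0.1 10.5] turn deg -0.11 units -0.03 F [-0.58  0.2   0.98] axF -0.59 w 0.006 0.0 t 16.325
[[-0.999, 0.055, -0.0], [0.055, 0.999, -0.0], [0.0, -0.0, -1.0]]
```

Now I press gently, checking whether it stops on the collar about 3 mm down.

```bash
python3 -m creep '[[0,0,0.025,0,0],[0,0,0.025,0,0],[0,0,0.025,0,0],[0,0,0.025,0,0],[0,0,0,0,0]]'
python3 -m creep '[[0,0,0.02,0,0],[0,0,0,0,0]]'
```

```text
clock: 16.95
position: [0.5136, 0.2169, 0.1305]
ee_rot: [0.086, 3.14, -0.0]
force: [0.7, 0.6, 0.1]
width: 0.007
gripper_force: 0.1
clock: 17.2
position: [0.5136, 0.2169, 0.1298]
ee_rot: [0.086, 3.14, -0.0]
force: [1.1, -0.6, -0.1]
width: 0.006
gripper_force: 0.2
```

```bash
python3 -m creep '[[0,0,0.025,0,0],[0,0,0.025,0,0],[0,0,0.025,0,0]]'
python3 -m creep '[[0,0,0.025,0,0],[0,0,0.025,0,0],[0,0,0,0,0]]'; python3 m.py
```

```text
clock: 17.58
position: [0.5137, 0.2169, 0.1268]
ee_rot: [0.086, 3.14, 0.0]
force: [-0.8, -0.8, 1.7]
width: 0.007
gripper_force: 0.9
clock: 17.95
position: [0.5136, 0.2169, 0.1247]
ee_rot: [-0.086, -3.14, 0.0]
force: [0.2, -0.9, 0.1]
width: 0.007
gripper_force: 0.0
tcp, grasp along axis, F, axF, T: [ 5.1353e+02  2.1692e+02  1.2471e+02  5.0135e+02 -1.0000e-02 -1.6000e-01
 -3.1000e-01  0.0000e+00  2.0000e-02  1.0000e-02 -1.0000e-02] 18.15
```

```bash
python3 -m creep '[[0,0,0.025,0,0],[0,0,0.02,0,0],[0,0,0,0,0]]'; python3 m.py
python3 - <<'E'
from h import *
im=vision.get_image("side");cv2.imwrite("pics/side3.png",cv2.resize(im["pixels"][140:260,300:440],None,fx=4,fy=4))
E
```

```text
clock: 18.52
position: [0.5138, 0.217, 0.1242]
ee_rot: [0.086, 3.14, 0.001]
force: [-4.2, -2.1, 13.6]
width: 0.007
gripper_force: 6.9
tcp, grasp along axis, F, axF, T: [ 5.1375e+02  2.1702e+02  1.2421e+02  5.0155e+02 -4.0400e+00 -1.7000e+00
  1.3840e+01 -3.9400e+00 -4.2000e-01  1.0000e+00 -0.0000e+00] 18.725
```

View pics/side3.png

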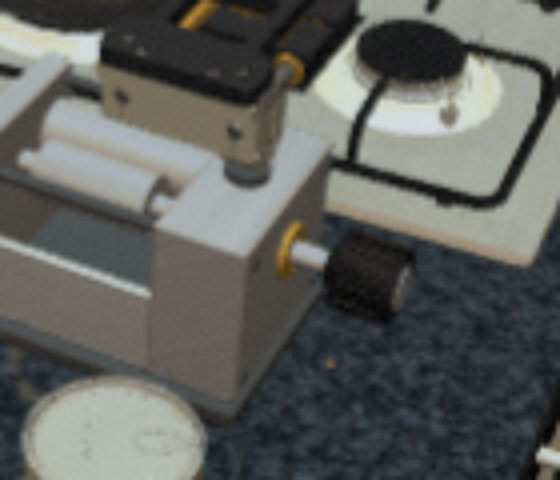

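The side view shows the fingertips on the button at (248,172), which is close to the box, and the knob free at (370,277). It went hard at 124.2 mm, which is the fully down height. I lift off and check.

```bash
python3 -m creep '[[0,0,-0.05,0,0],[0,0,-0.5,0,0],[0,0,-1,0,0],[0,0,-0.5,0,0],[1,0,-0.5,0,0],[1,0,0,0,0],[1,0,0,0,0],[0,0,0,0,0],[0,0,0,0,0]]'; python3 - <<'E'
from h import *
for n in("side","top"):
    im=vision.get_image(n);p=im["pixels"]
    if n=="side":cv2.imwrite("pics/side4.png",cv2.resize(p[140:260,300:440],None,fx=4,fy=4))
    else:
        ys,xs=np.mgrid[222:230,362:370];P=cloud(im,np.c_[xs.ravel(),ys.ravel()]);print(np.median(P,0))
E
```

```text
clock: 19.9
position: [0.3944, 0.2236, 0.2253]
ee_rot: [0.086, 3.14, 0.001]
force: [0.8, -0.6, 0.9]
width: 0.004
gripper_force: 0.0
[0.51296459 0.21645587 0.12281721]
```

View pics/side4.png

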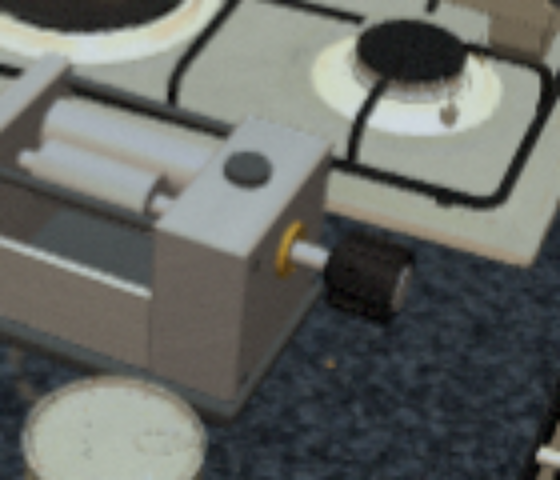

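The picture shows the button at (248,168) fully down; depth gives its top at 123 mm, against 133 mm before. The arm is clear.

```bash
python3 -c "
from cell import sign_off
print(sign_off())"
```

```text
the job is handed in; nothing more can be done
None
```

I felt both stops at about 8 N each, set the shaft within about 0.3 mm of halfway, pressed the latch fully down (its top dropped about 10 mm), and handed the job in at about 20 s with the arm clear; no verdict was shown.

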